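# Push a sheet blank out over the ledge's end for deburring

### The arm

A 7-joint arm with a two-finger parallel gripper is mounted at the origin on the work surface. World frame = base frame: x ahead of the robot, y to its left, z up, the work surface at z = 0. Lengths are in m, angles in rad, forces in N, time in s.
With the tool pointing down it reaches from about 0.4 to 0.875 m from the base axis. Payload 19.3 kg.
Tool frame: the origin (TCP) lies at the very end of the fingers, on their centre line; the grasp point (between the pads) lies manip.hold_point_z behind it (manip.hold_point_z is the distance from the TCP to the grasp point, in m); z points along the fingers, y is the line along which they close (so a half turn about z gives the same grasp; the last joint's range is limited). The gripper opens to 85 mm and grips with 20 to 120 N. Pads are 22 mm wide; open, the fingers measure 114 mm over their backs; the gripper's body (76 mm by 85 mm) begins 54 mm behind the grasp point. The pads swing forward as they close: fully open they stand 13 mm farther back than shut.
Start: joints at [-0.07, 0.521, -0.036, 1.599, 0.021, 1.021, -0.113], TCP at [0.625, -0, 0.211] pointing down, gripper open.
Joint ranges: [-2.91, 2.91], [-0.3, 2.13], [-1.5, 1.42], [0.17, 2.43], [-1.26, 4.41], [0.16, 1.93], [-2.52, 2.52]. Speed limits (rad/s): [1.89, 1.89, 2.39, 2.39, 3.01, 3.01, 3.01].

### API

Orientations are given as a rotation vector (axis times angle).
In Python, from station import telemetry, eyes, workorder, nets, manip gives the robot as it stands.
- The arm moves only by the shell command python3 -m creep 'ROWS' [FORCE]. ROWS is JSON, a list of rows, each an object with "slide": the shift along the tool's x, y, z in mm, a list of three; "turn": the turn, a rotation vector about the tool's x, y, z in degrees, a list of three; "gripper": the opening, from 0 (shut) to 1 (fully open). In form: [{"slide": [tx, ty, tz], "turn": [wx, wy, wz], "gripper": gripper}, ...]. A call has 1 to 12 rows; each row is the pose to reach, as a shift and turn from the pose commanded when the call began, along the tool's axes at that moment; what a row does not reach only later rows make up. A row lasts 1/8 s, in which the tool goes at most 62.5 mm and 10.7 degrees, less where a joint would pass 70% of its speed; a pose out of reach is approached as far as the arm can. A call with a gripper value outside its range is refused whole. The fingers move at their own pace and stop on an object; FORCE is the grip in N (left out, the last holds). Time passes only in rows, so rows that repeat a pose let the fingers close. It gives the time, the measured TCP pose, the force, the opening and the grip force at its end, in the units of the state.
- telemetry.get_state(): the state, without advancing time (a new reading comes with each control period).
- eyes.capture(name): name is "scene" or "side" or "wrist"; returns the picture (480x640x3 uint8, red, green, blue); there is no depth.
- eyes.camera_info(name): a dict with "vertical_fov" (degrees; the focal length in pixels is half the picture's height over the tangent of half this angle, whatever the lens; pixels are square), "cx", "cy" (the principal point, pixels), "T" (4x4, takes a point from camera to world coordinates); the wrist camera has in their place "hand_eye" (4x4, takes a point from camera to tool coordinates, whose origin is the TCP and whose axes are the flange's). Camera axes: x right, y down, z forward; pixel columns grow to the right and rows downward; lengths in m; the calibration is good to about 2 mm. The wrist camera is an equidistant fisheye: a pixel r from the principal point sees the ray r / f radians off the axis. A picture is of the moment at which its call begins: read the wrist's pose just before it. camera_info takes no time and is no camera call.
- workorder.close_job(): hands the job in; it is judged then, once.
Trained networks look in the newest picture that a camera, given by its name, has taken for a name from the list of things; names that differ only in an ending like _2 or _b are one class to them, and where a whole thing is asked for, a point or a joint stands for the part that bears it (a point fixed in the world has none). Each returns a list of dicts, best first, with "confidence" (0 to 1); they miss things now and then, are a little off and sometimes report something else, mostly with a low value. They report only what shows in the picture. A call takes as long as a camera call. They do not tell look-alikes from the thing itself.
- nets.regions_of(camera, name): "mask" (480x640 bool, what is visible of it) and "box" ([left, top, right, bottom] in pixels, round what is visible of it).
The state is a dict: "t": time; "joint_pos": joint angles; "joint_vel": joint speeds; "joint_torque": joint torques, N m; "ee_pos": TCP position; "orientation": TCP orientation; "ft_force": force on the tool from outside, world axes, zero at the start; "torque": the same for the moment, N m; "finger_gap": finger opening in m; "grasp_force": force on a finger pad.
Only numpy, scipy, OpenCV 4.12 (cv2) and the standard library are available. Lean on these libraries where they do the work, as an engineer would, in place of code of your own. Each camera call takes 0.05 s, during which the arm holds its last target. There are 200 camera calls.

### The job

Push the steel blank that lies on the raised ledge, with the fingers only and never lifting or tipping it, until it lies square with its long side against the fence and about a third of its length (4 cm) sticks out past the ledge's open end on the robot's right, ready to be deburred. Leave it lying there and leave everything else where it stands.

Things in the scene. Friction and masses are not known exactly. Their poses are not given: they have to be found in the camera images.
- ledge: Raised ledge fixed to the bench, 150 mm deep (x) x 440 mm long (y), dark steel top 50 mm above the bench. Origin: centre of its underside (bench height). +x points to the fence side, away from the robot; +y to the robot's left. Near side (x = -75 mm) and both ends (y = -220, +220 mm) have no lip; the open end meant is the one on the robot's right, y = -220. Turned up to 0.25 rad.
- ledge_end (a point): Middle of the upper edge of the ledge's open end (the robot's right), ledge coordinates (0, -220, 50) mm; the overhang is measured from here along the ledge's -y. The space below and beyond is free for 50 mm.
- fence_face (a point): Foot of the inner face of the aluminium fence at mid-length, ledge coordinates (63, 0, 50) mm. The fence is 12 mm thick, stands 18 mm above the ledge's top and runs along its whole far side.
- blank: Flat bare-steel blank on the ledge: 80 mm (x) x 120 mm (y) x 6 mm thick, 0.36 to 0.59 kg, dark corner marks. Origin: centre of its underside. Its y runs along the ledge's y, askew up to 0.2 rad at the start; it starts off the fence, its centre within 50 mm of the middle of the ledge's length. Slides with dry friction, some 2 to 7 N.
- blank_end (a point): Middle of the blank's short edge on the robot's right at its underside, blank coordinates (0, -60, 0) mm: the edge that is to stick out.
- bushing: Bystander: steel bushing, 30 mm diameter, 30 mm high, standing on the ledge near its left end, 190 to 200 mm left of the ledge's middle. Origin: centre of its underside.
- flange: Bystander: dark turned flange, 64 mm diameter, 30 mm high, on the bench 85 to 135 mm beyond (to the right of) the ledge's open end (its centre). Origin: centre of its underside.
- screwdriver: Bystander: screwdriver, 200 mm long, lying on the bench at the near right. Origin: at bench height under its middle.
- carton: Bystander: cardboard carton 100 x 140 x 70 mm on the bench behind the ledge. Origin: centre of its underside.
- oil: Bystander: white bottle, 56 mm diameter, 170 mm high, on the left. Origin: centre of its underside.
- roller: Bystander: black rubber roller lying flat, 90 mm diameter, 35 mm high, at the near left. Origin: centre of its underside.
- square: Bystander: engineer's square with a 90 mm stock and 120 mm blade, lying at the far right. Origin: underside of the middle of the stock.
Mind the look-alikes: they are no part of the job. Several things have the shape of the blank; the one meant has the colours described above.

How it is judged:
At the end, for the whole second after the job is handed in: The blank lies flat and still on the ledge, its right-hand edge 28 to 52 mm past the open end, its long side within 5 mm of the fence (at the middle) and parallel to it within 0.06 rad (y of blank_end in the frame of ledge between -0.272 and -0.248 m and x of blank in the frame of ledge above 0.018 m and angle between the y axis of blank and the y axis of ledge, either way round below 0.06 rad and height (world z) of blank between 0.047 and 0.053 m and angle between blank's own z axis and vertical below 0.04 rad and linear speed of blank below 0.01 m/s); the robot touches nothing.
It fails at once if the blank is lifted off the ledge or falls (height (world z) of blank above 0.058 m or height (world z) of blank below 0.042 m).
It fails at once if the blank is tipped more than 0.15 rad (angle between blank's own z axis and vertical above 0.15 rad).
It fails at once if a bystander is moved more than 20 mm (distance of any of bushing, flange, screwdriver, carton, oil, roller, square from where it was at the start of the episode above 0.02 m).
It also fails if it takes over 54 s, if anything falls off the work surface, if the arm or the gripper's body presses on something with over 40 N, if the wrist force passes 120 N, or if a joint passes its speed limit or range.

## Working session

There is one attempt and no reset: what is moved stays moved. The work goes in short steps, Python scripts to look and compute and a shell command to move; the robot and the scene stay as the last step left them, time stands still between calls to the robot, and variables do not carry over. Pictures are saved under pics/ and viewed, at most 10 in all, crops included, and the job is handed in when it is done.

```bash
ls; mkdir -p pics; python3 - <<'E'
from station import telemetry, eyes, nets, manip
import cv2,numpy as np
s=telemetry.get_state(); print(s, manip.hold_point_z)
a=[]
for c in("scene","side"):
    im=eyes.capture(c); cv2.imwrite(f"pics/{c}0.png",im[:,:,::-1]); print(c,eyes.camera_info(c))
    for n in("ledge","blank","bushing","flange"):
        for r in nets.regions_of(c,n)[:4]: print(n,round(r["confidence"],2),r["box"],r["mask"].sum())
print(eyes.camera_info("wrist"))
E
```

```text
pics
{'t': 0.0, 'joint_pos': array([-0.07022232,  0.52202301, -0.03634463,  1.59998764,  0.02120034,
        1.02109005, -0.11283102]), 'joint_vel': array([-3.94591661e-05,  6.48391735e-06, -1.17806963e-03,  1.41843875e-03,
        4.43942474e-04, -2.01490539e-04,  1.10960979e-03]), 'joint_torque': array([-4.24098413e-03, -9.27110124e+01,  1.97758444e+00, -3.69928443e+01,
        1.76317629e-02,  8.19846697e-03, -6.58496788e-05]), 'ee_pos': array([ 6.24649773e-01, -1.35688367e-05,  2.10527234e-01]), 'orientation': array([-2.22092082e+00, -2.22091210e+00,  1.32369761e-03]), 'ft_force': array([ 0.66852306, -0.00291219, -0.10814597]), 'torque': array([-0.00173813,  0.00159361,  0.0360658 ]), 'grasp_force': 0.0, 'finger_gap': 0.08515356972021236} 0.0187
scene {'vertical_fov': 53.8694561664094, 'cx': 326.4379703151806, 'cy': 241.82962703542867, 'T': array([[-0.69300597,  0.60715528, -0.38872251,  0.97549579],
       [ 0.72092417,  0.5811434 , -0.37754561,  0.42941445],
       [-0.00332529, -0.54188082, -0.84044876,  0.99121596],
       [ 0.        ,  0.        ,  0.        ,  1.        ]]
[... 897 characters left out ...]
208.9, 273.5, 274.0, 309.3] 1427
blank 0.57 [381.7, 195.5, 428.7, 208.2] 340
bushing 0.62 [327.2, 186.3, 337.4, 195.9] 131
bushing 0.27 [226.9, 166.9, 256.4, 188.0] 566
flange 0.77 [337.4, 344.2, 369.8, 373.0] 784
flange 0.22 [304.8, 187.0, 378.5, 308.8] 6566
{'vertical_fov': 65.70646984690485, 'cx': 317.7580894438969, 'cy': 237.66359079724904, 'hand_eye': array([[-1.34420301e-04, -9.65915068e-01, -2.58859159e-01,
         6.65640415e-02],
       [ 9.99999987e-01, -1.54174662e-04,  5.60124240e-05,
         1.54474931e-03],
       [-9.40127676e-05, -2.58859148e-01,  9.65915075e-01,
        -1.63300044e-01],
       [ 0.00000000e+00,  0.00000000e+00,  0.00000000e+00,
         1.00000000e+00]])}
```

View pics/scene0.png

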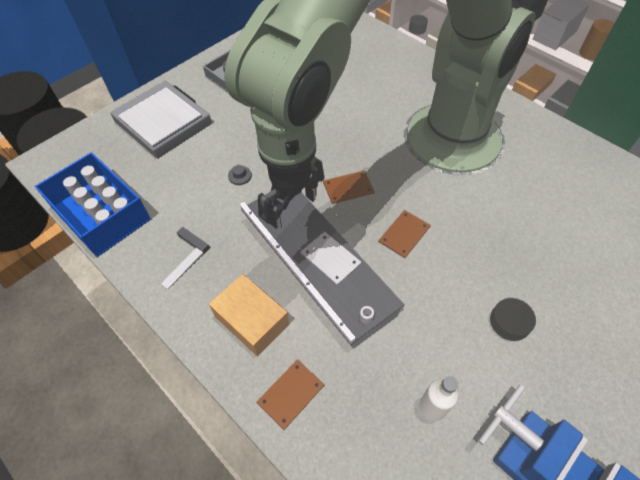

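View pics/side0.png

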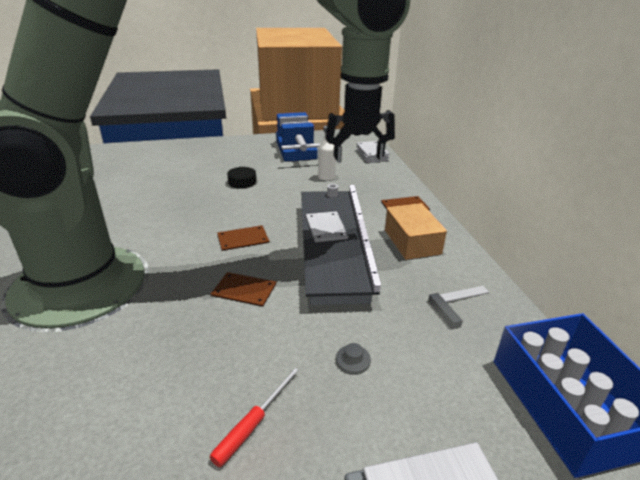

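The grey blank is at scene (330,258) and side (326,226). The reddish-brown plates are look-alikes. The ledge's open end is at scene (265,205) and side (340,300).

```bash
cat > h.py <<'E'
from station import telemetry, eyes, nets
import cv2,numpy as np
from scipy.optimize import minimize
from scipy.spatial.transform import Rotation as R
def box(x0,x1,y0,y1,z0,z1): return np.array([[x,y,z] for x in(x0,x1) for y in(y0,y1) for z in(z0,z1)])
LEDGE=np.vstack([box(-.075,.075,-.22,.22,0,.05),box(.063,.075,-.22,.22,.05,.068)])
BLANK=box(-.04,.04,-.06,.06,.05,.056)
def cam(c):
    i=eyes.camera_info(c); f=240/np.tan(np.radians(i["vertical_fov"]/2))
    if c=="wrist":
        s=telemetry.get_state(); T=np.eye(4); T[:3,:3]=R.from_rotvec(s["orientation"]).as_matrix(); T[:3,3]=s["ee_pos"]; T=T@i["hand_eye"]
    else: T=i["T"]
    return c,f,i["cx"],i["cy"],T
def proj(k,P):
    c,f,cx,cy,T=k; p=(P-T[:3,3])@T[:3,:3]
    if c=="wrist":
        r=np.hypot(p[:,0],p[:,1]); q=p[:,:2]*(f*np.arctan2(r,p[:,2])/r)[:,None]
    else: q=f*p[:,:2]/p[:,2:]
    return q+[cx,cy]
def place(P,v):
    c,s=np.cos(v[2]),np.sin(v[2]); return np.c_[P[:,0]*c-P[:,1]*s+v[0],P[:,0]*s+P[:,1]*c+v[1],P[:,2]]
def dens(P): # dense box edges, for the fisheye
    return P
def hullmask(q):
    m=np.zeros((960,1280),np.uint8); h=cv2.convexHull(q.astype(np.float32)*2)
    cv2.fillPoly(m,[np.round(h*16).astype(np.int32)],1,shift=4); return m
def fit(P,v0,obs):
    """obs: list of (cam,mask); least hull mismatch"""
    M=[]
    for k,m in obs:
        ys,xs=np.nonzero(m); M.append((k,hullmask(np.c_[xs,ys].astype(float))))
    def cost(u):
        v=np.array(v0)+u*[.01,.01,.05]; t=0
        for k,m in M:
            h=hullmask(proj(k,place(P,v))); t+=1-(h&m).sum()/(h|m).sum()
        return t/len(M)
    b=min((minimize(cost,s,method="Nelder-Mead",options=dict(initial_simplex=np.array(s)+np.vstack([np.zeros(3),np.eye(3)*2]),xatol=.01,fatol=1e-4)) for s in([0,0,0],[2,-2,2],[-2,2,-2])),key=lambda r:r.fun)
    return np.array(v0)+b.x*[.01,.01,.05],b.fun
def pick(c,n,px):
    L=[r for r in nets.regions_of(c,n) if np.hypot((r["box"][0]+r["box"][2])/2-px[0],(r["box"][1]+r["box"][3])/2-px[1])<45]
    if not L: return None
    if n=="ledge": L.sort(key=lambda r:-r["mask"].sum())
    return L[0]["mask"]
def rel(b,l):
    d=b[:2]-l[:2]; c,s=np.cos(l[2]),np.sin(l[2]); return np.array([c*d[0]+s*d[1],-s*d[0]+c*d[1],b[2]-l[2]])
def inledge(l,P): return place(np.array([list(p)+[0] for p in P]),l)[:,:2]
E
python3 - <<'E'
from h import *
o={}
v={}
K={c:cam(c) for c in("scene","side")}
for n,P,v0,px in(("ledge",LEDGE,[.65,0,0],{"scene":(319,271),"side":(341,246)}),("blank",BLANK,[.62,.03,0],{"scene":(330,258),"side":(327,225)})):
    M={}
    for c in K:
        if (n,c)==("ledge","scene"): eyes.capture("scene");eyes.capture("side")
        M[c]=pick(c,n,px[c])
    for cs in(["scene"],["side"],["scene","side"]):
        v[n],f=fit(P,v0,[(K[c],M[c]) for c in cs]); print(n,cs,v[n].round(4),round(f,3))
        if n=="blank":print(rel(v[n],v["ledge"]).round(4))
np.savez("est0.npz",**v)
for n,px in(("bushing",(367,313)),("flange",(239,173))):
    m=nets.regions_of("scene",n)[0]; print(n,m["box"])
k=K["scene"]; im=np.ascontiguousarray(eyes.capture("wrist")[:,:,::-1]);kw=cam("wrist")
for P,n in((LEDGE,"ledge"),(BLANK,"blank")):
    for q in proj(kw,place(P,v[n])): cv2.circle(im,tuple(int(a) for a in q),3,(0,0,255),1)
cv2.imwrite("pics/w0.png",im)
E
```

```text
ledge ['scene'] [ 0.5727  0.0106 -0.1613] 0.101
ledge ['side'] [ 0.5846  0.0338 -0.1652] 0.041
ledge ['scene', 'side'] [ 0.5802  0.0268 -0.1616] 0.1
blank ['scene'] [ 0.5649  0.0439 -0.0273] 0.026
[-0.0179  0.0144  0.1343]
blank ['side'] [ 0.5691  0.0467 -0.0426] 0.03
[-0.0142  0.0178  0.119 ]
blank ['scene', 'side'] [ 0.5664  0.0451 -0.0107] 0.066
[-0.0166  0.0158  0.1509]
bushing [360.3, 308.4, 372.1, 322.4]
flange [227.3, 159.2, 254.1, 185.0]
```

View pics/w0.png

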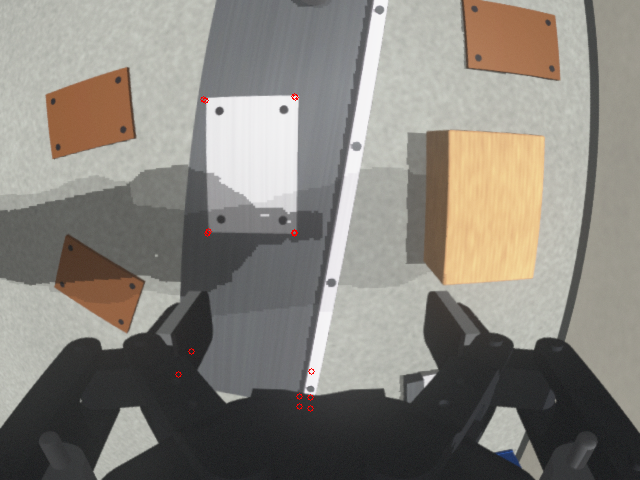

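The wrist view shows the grey blank at (205–297, 97–233), and the fit agrees with it. The fence strip runs from (372,0) to (310,395). The scene view of the ledge end was occluded, so I'll shut the fingers, go to the near side and refit the ledge from there.

```bash
python3 -m creep '[{"slide":[15,-36,10],"turn":[0,0,2],"gripper":0},{"slide":[32,-72,25],"turn":[0,0,5],"gripper":0},{"slide":[48,-108,40],"turn":[0,0,9.3],"gripper":0},{"slide":[63,-144,50],"turn":[0,0,9.3],"gripper":0},{"slide":[63,-144,50],"turn":[0,0,9.3],"gripper":0},{"slide":[63,-144,50],"turn":[0,0,9.3],"gripper":0}]'
python3 - <<'E'
from h import *
K={c:cam(c) for c in("scene","side","wrist")}
I={c:np.ascontiguousarray(eyes.capture(c)[:,:,::-1]) for c in K}
M={c:pick(c,"ledge",p) for c,p in(("scene",(319,271)),("side",(341,246)))}
B={c:pick(c,"blank",p) for c,p in(("scene",(330,258)),("side",(327,225)))}
for cs in(["scene"],["side"],["scene","side"]):
    ok=[c for c in cs if M[c] is not None]; l,f=fit(LEDGE,[.58,.03,-.16],[(K[c],M[c]) for c in ok]); print(ok,l.round(4),round(f,3))
    ok=[c for c in cs if B[c] is not None]
    if ok: b,f=fit(BLANK,[.566,.045,-.03],[(K[c],B[c]) for c in ok]); print(ok,b.round(4),round(f,3),rel(b,l).round(4))
np.savez("est1.npz",l=l,b=b)
for c in K:
    for P,v in((LEDGE,l),(BLANK,b)):
        for q in proj(K[c],place(P,v)):
            if abs(q).max()<2000: cv2.circle(I[c],tuple(int(round(a*16)) for a in q),24,(0,0,255),1,shift=4)
cr=lambda i,x,y:cv2.resize(i[y:y+180,x:x+200],(400,360))
v=np.hstack([cr(I["scene"],220,180),cr(I["side"],260,150)])
cv2.imwrite("pics/m1.png",v); cv2.imwrite("pics/w1.png",I["wrist"])
E
```

```text
t: 1.7
ee_pos: [0.4818, 0.0629, 0.1615]
orientation: [2.394, 2.034, 0.001]
ft_force: [0.1, -0.0, -0.2]
finger_gap: 0.0002
grasp_force: 0.0
['scene'] [ 0.5701  0.0125 -0.1538] 0.044
['scene'] [ 0.5655  0.0427 -0.0293] 0.043 [-0.0092  0.0291  0.1246]
['side'] [ 0.6208  0.2722 -0.3041] 0.806
['side'] [ 0.5678  0.0464 -0.0414] 0.079 [ 0.017  -0.2313  0.2627]
['scene', 'side'] [ 0.572   0.0122 -0.167 ] 0.466
['scene', 'side'] [ 0.5661  0.0436 -0.0238] 0.073 [-0.011   0.0299  0.1432]
```

View pics/m1.png

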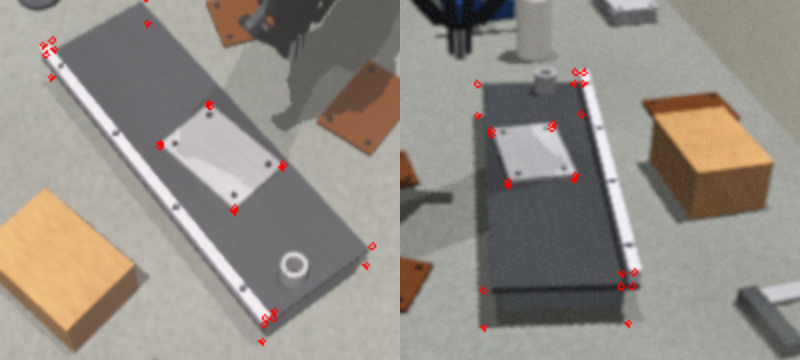

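View pics/w1.png

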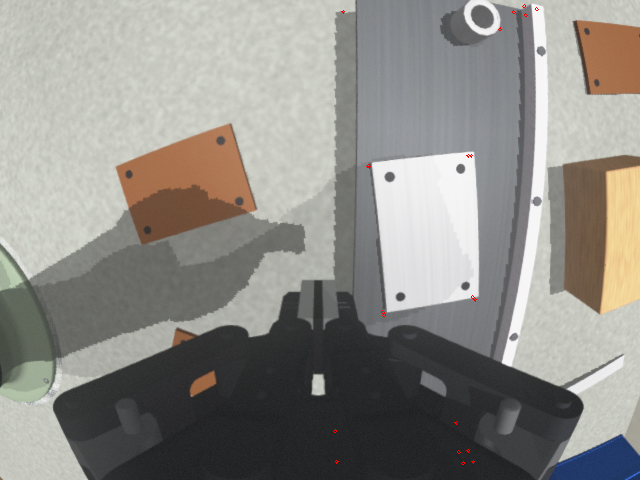

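The overlays put the ledge at about (0.576, 0.0115, −0.165 rad). The blank is at ledge (−15, +30) mm, askew +0.137. The fingers are at ledge (−101, +35), so I can descend off the near edge and push in.

```bash
python3 -m creep '[{"slide":[0,0,40],"turn":[0,0,0],"gripper":0},{"slide":[0,0,80],"turn":[0,0,0],"gripper":0},{"slide":[0,0,108],"turn":[0,0,0],"gripper":0},{"slide":[0,0,108.5],"turn":[0,0,0],"gripper":0},{"slide":[0,0,108.5],"turn":[0,0,0],"gripper":0}]'
python3 -m creep '[{"slide":[0,8,0],"turn":[0,0,0],"gripper":0},{"slide":[0,16,0],"turn":[0,0,0],"gripper":0},{"slide":[0,22,0],"turn":[0,0,0],"gripper":0},{"slide":[0,27,0],"turn":[0,0,0],"gripper":0},{"slide":[0,32,0],"turn":[0,0,0],"gripper":0},{"slide":[0,37,0],"turn":[0,0,0],"gripper":0},{"slide":[0,42,0],"turn":[0,0,0],"gripper":0},{"slide":[0,46,0],"turn":[0,0,0],"gripper":0},{"slide":[0,50,0],"turn":[0,0,0],"gripper":0}]'
```

```text
t: 2.68
ee_pos: [0.4815, 0.063, 0.0535]
orientation: [2.394, 2.034, 0.001]
ft_force: [0.3, 0.7, 0.7]
finger_gap: 0.0001
grasp_force: 0.0
t: 3.8
ee_pos: [0.5306, 0.0549, 0.0526]
orientation: [-2.394, -2.034, 0.0]
ft_force: [0.4, -0.1, -0.3]
finger_gap: 0.0
grasp_force: 0.0
```

```bash
python3 - <<'E'
from h import *
cv2.imwrite("pics/w2.png",eyes.capture("wrist")[:,:,::-1])
E
```

```text
(no output)
```

View pics/w2.png

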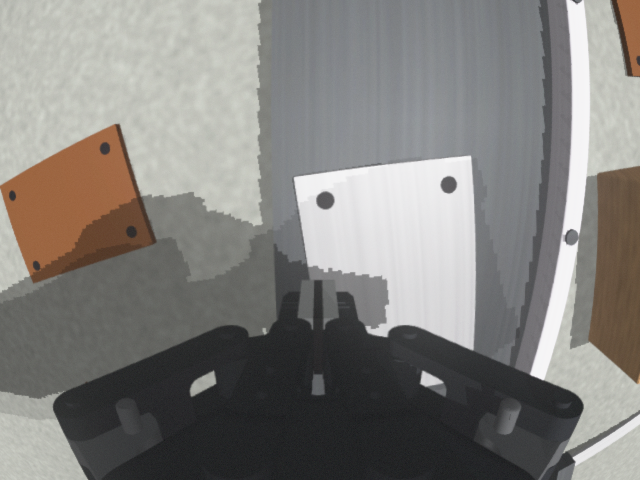

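```bash
cat >> h.py <<'E'
def unproj(k,px,z):
    c,f,cx,cy,T=k; q=(np.array(px,float)-[cx,cy])/f; r=np.hypot(*q)
    d=np.r_[q*(np.sin(r)/r),np.cos(r)] if c=="wrist" else np.r_[q,1]
    d=T[:3,:3]@d; return T[:3,3]+d*(z-T[2,3])/d[2]
E
python3 - <<'E'
from h import *
k=cam("wrist"); l=np.array([.576,.0115,-.165]); s=telemetry.get_state()
print("tcp",proj(k,s["ee_pos"][None]),rel(np.r_[s["ee_pos"][:2],0],l))
for n,p,z in(("nl",(295,178),.056),("near edge",(308,265),.056),("fl",(471,156),.056),("far",(475,300),.056),("ledge near",(262,40),.05),("ledge near",(275,330),.05),("fence top in",(567,60),.068),("fence top in",(563,230),.068),("fence",(530,382),.068)):
    w=unproj(k,p,z); print(n,w.round(4),rel(np.r_[w[:2],0],l)[:2].round(4))
E
```

```text
tcp [[314.90916738 284.66315871]] [-0.05147269  0.03527844  0.165     ]
nl [0.5309 0.106  0.056 ] [-0.0601  0.0858]
near edge [0.5298 0.0662 0.056 ] [-0.0546  0.0463]
fl [0.6108 0.1047 0.056 ] [0.019  0.0976]
far [0.6091 0.0333 0.056 ] [0.029  0.0269]
ledge near [0.5262 0.1705 0.05  ] [-0.0752  0.1486]
ledge near [0.5066 0.0321 0.05  ] [-0.0718  0.0089]
fence top in [0.6643 0.1466 0.068 ] [0.0649 0.1478]
fence top in [0.6539 0.066  0.068 ] [0.0679 0.0665]
fence [ 0.6411 -0.0211  0.068 ] [ 0.0696 -0.0214]
```

```bash
python3 - <<'E'
from h import *
k=cam("wrist"); s=telemetry.get_state(); A=R.from_rotvec(s["orientation"])
for x in(0,.006,.011):
  for d in(0,.004,.008,.013): print(x,d,proj(k,(A.apply([[x,-.008,-d],[x,.008,-d]])+s["ee_pos"])).round(0).tolist())
E
```

```text
0 0 [[298.0, 285.0], [332.0, 285.0]]
0 0.004 [[298.0, 288.0], [332.0, 288.0]]
0 0.008 [[297.0, 291.0], [332.0, 291.0]]
0 0.013 [[297.0, 296.0], [333.0, 296.0]]
0.006 0 [[298.0, 273.0], [332.0, 273.0]]
0.006 0.004 [[297.0, 276.0], [332.0, 276.0]]
0.006 0.008 [[297.0, 279.0], [333.0, 279.0]]
0.006 0.013 [[296.0, 283.0], [333.0, 283.0]]
0.011 0 [[298.0, 263.0], [332.0, 263.0]]
0.011 0.004 [[297.0, 266.0], [332.0, 266.0]]
0.011 0.008 [[297.0, 269.0], [333.0, 269.0]]
0.011 0.013 [[296.0, 272.0], [333.0, 272.0]]
```

```bash
python3 - <<'E'
from h import *
im=eyes.capture("wrist")[:,:,::-1]; a=cv2.resize(im[220:340,240:400],(800,600),interpolation=cv2.INTER_CUBIC); cv2.imwrite("pics/w3.png",a)
E
```

```text
(no output)
```

View pics/w3.png

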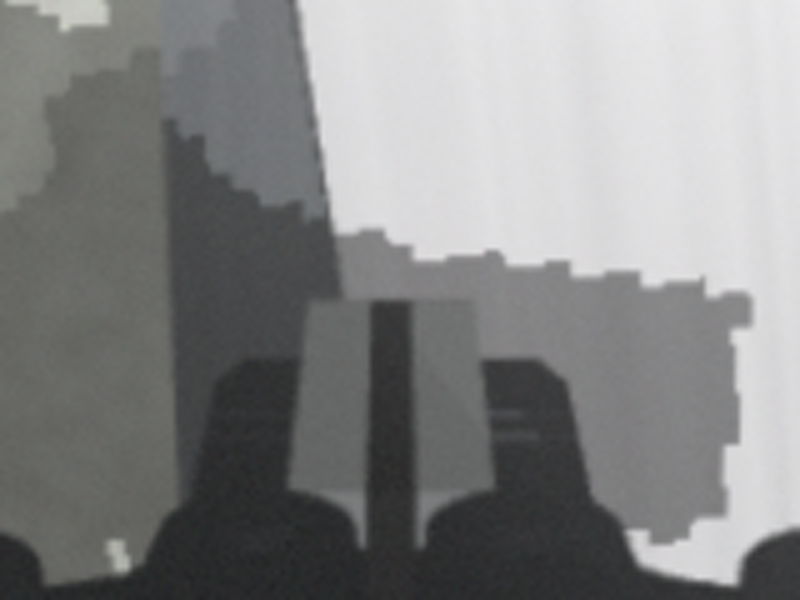

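The zoomed view shows the shut fingertips at (301–338, 280) covering the blank's edge at (308,280). With no contact force either, the tips must be riding above the blank, so their real end lies higher than the TCP reading. I'll back off over the bare ledge strip and probe downward gently.

```bash
python3 -m creep '[{"slide":[0,-8,0],"turn":[0,0,0],"gripper":0},{"slide":[0,-16,0],"turn":[0,0,0],"gripper":0},{"slide":[0,-16,0],"turn":[0,0,0],"gripper":0}]'
python3 -m creep '[{"slide":[0,0,1.5],"turn":[0,0,0],"gripper":0},{"slide":[0,0,3],"turn":[0,0,0],"gripper":0},{"slide":[0,0,3],"turn":[0,0,0],"gripper":0}]'
```

```text
t: 4.28
ee_pos: [0.5137, 0.0577, 0.0527]
orientation: [-2.393, -2.034, 0.001]
ft_force: [0.4, 0.2, 0.3]
finger_gap: 0.0
grasp_force: 0.0
t: 4.65
ee_pos: [0.5146, 0.0574, 0.0494]
orientation: [-2.394, -2.034, 0.0]
ft_force: [1.0, -0.8, -0.4]
finger_gap: -0.0001
grasp_force: 0.0
```

Already below 50 mm without contact, which confirms it. I'll keep probing.

```bash
python3 -m creep '[{"slide":[0,0,1.5],"turn":[0,0,0],"gripper":0},{"slide":[0,0,3],"turn":[0,0,0],"gripper":0},{"slide":[0,0,4],"turn":[0,0,0],"gripper":0},{"slide":[0,0,4],"turn":[0,0,0],"gripper":0}]'
python3 -m creep '[{"slide":[0,0,1.5],"turn":[0,0,0],"gripper":0},{"slide":[0,0,3],"turn":[0,0,0],"gripper":0},{"slide":[0,0,3],"turn":[0,0,0],"gripper":0}]'
```

```text
t: 5.15
ee_pos: [0.5145, 0.0575, 0.0455]
orientation: [-2.394, -2.034, 0.0]
ft_force: [0.0, 0.5, 0.2]
finger_gap: 0.0003
grasp_force: 0.0
t: 5.52
ee_pos: [0.5145, 0.0575, 0.0425]
orientation: [-2.394, -2.034, 0.0]
ft_force: [0.1, -0.2, -0.4]
finger_gap: 0.0001
grasp_force: 0.0
```

```bash
python3 -m creep '[{"slide":[0,0,1.5],"turn":[0,0,0],"gripper":0},{"slide":[0,0,3],"turn":[0,0,0],"gripper":0},{"slide":[0,0,3],"turn":[0,0,0],"gripper":0}]'
python3 -m creep '[{"slide":[0,0,1.5],"turn":[0,0,0],"gripper":0},{"slide":[0,0,2],"turn":[0,0,0],"gripper":0},{"slide":[0,0,2],"turn":[0,0,0],"gripper":0}]'
python3 - <<'E'
from h import *
im=eyes.capture("side")[:,:,::-1]; k=cam("side"); q=proj(k,telemetry.get_state()["ee_pos"][None])[0]; print(q)
im=im[150:300,250:400].copy(); a=cv2.resize(im,(600,600),interpolation=cv2.INTER_CUBIC); cv2.circle(a,(int((q[0]-250)*4),int((q[1]-150)*4)),5,(0,0,255),1); cv2.imwrite("pics/s4.png",a)
E
```

```text
t: 5.9
ee_pos: [0.5145, 0.0575, 0.0395]
orientation: [-2.394, -2.034, 0.0]
ft_force: [0.2, -0.2, 0.1]
finger_gap: -0.0001
grasp_force: 0.0
t: 6.28
ee_pos: [0.5145, 0.0575, 0.0376]
orientation: [-2.394, -2.034, 0.0]
ft_force: [0.6, 0.2, 0.7]
finger_gap: -0.0
grasp_force: 0.0
[303.6814481  230.90860262]
```

View pics/s4.png

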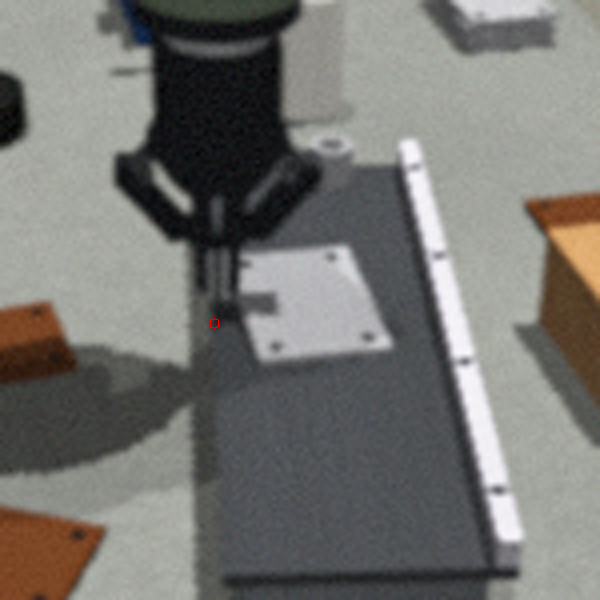

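The side crop shows fingertips ending at (220,300), about 12 mm above the reported TCP mark at (214,323). They should be just over the ledge, so I'll finish the probe.

```bash
python3 -m creep '[{"slide":[0,0,1],"turn":[0,0,0],"gripper":0},{"slide":[0,0,1],"turn":[0,0,0],"gripper":0}]' | grep -E "ee_pos|ft"
python3 -m creep '[{"slide":[0,0,1],"turn":[0,0,0],"gripper":0},{"slide":[0,0,1],"turn":[0,0,0],"gripper":0}]'| grep -E "ee_pos|ft"
```

```text
ee_pos: [0.5145, 0.0575, 0.0365]
ft_force: [-0.8, -0.4, -0.6]
ee_pos: [0.5145, 0.0575, 0.0355]
ft_force: [0.9, 0.9, 0.5]
```

```bash
python3 -m creep '[{"slide":[0,0,1],"turn":[0,0,0],"gripper":0},{"slide":[0,0,1],"turn":[0,0,0],"gripper":0}]' | grep -E "ee_pos|ft"
python3 -m creep '[{"slide":[0,0,1],"turn":[0,0,0],"gripper":0},{"slide":[0,0,1],"turn":[0,0,0],"gripper":0}]'| grep -E "ee_pos|ft"
```

```text
ee_pos: [0.5145, 0.0575, 0.0345]
ft_force: [0.3, 0.4, 0.1]
ee_pos: [0.5145, 0.0575, 0.0335]
ft_force: [0.4, 0.1, 0.1]
```

```bash
python3 -m creep '[{"slide":[0,0,1],"turn":[0,0,0],"gripper":0},{"slide":[0,0,1],"turn":[0,0,0],"gripper":0}]' | grep -E "ee_pos|ft"
python3 -m creep '[{"slide":[0,0,1],"turn":[0,0,0],"gripper":0},{"slide":[0,0,1],"turn":[0,0,0],"gripper":0}]'| grep -E "ee_pos|ft"
```

```text
ee_pos: [0.5145, 0.0575, 0.0325]
ft_force: [0.2, 0.0, 0.1]
ee_pos: [0.5145, 0.0575, 0.0315]
ft_force: [-0.7, -0.2, 0.1]
```

```bash
python3 -m creep '[{"slide":[0,0,1],"turn":[0,0,0],"gripper":0},{"slide":[0,0,1],"turn":[0,0,0],"gripper":0}]' | grep -E "ee_pos|ft"
python3 -m creep '[{"slide":[0,0,1],"turn":[0,0,0],"gripper":0},{"slide":[0,0,1],"turn":[0,0,0],"gripper":0}]'| grep -E "ee_pos|ft"
python3 - <<'E'
from h import *
k=cam("wrist"); im=eyes.capture("wrist")[:,:,::-1]; im=im[200:350,220:420]; cv2.imwrite("pics/w5.png",cv2.resize(im,(800,600),interpolation=cv2.INTER_CUBIC))
E
```

```text
ee_pos: [0.5145, 0.0575, 0.0305]
ft_force: [-0.9, -0.3, -0.0]
ee_pos: [0.5146, 0.0575, 0.0299]
ft_force: [-1.8, 0.2, 7.7]
```

View pics/w5.png

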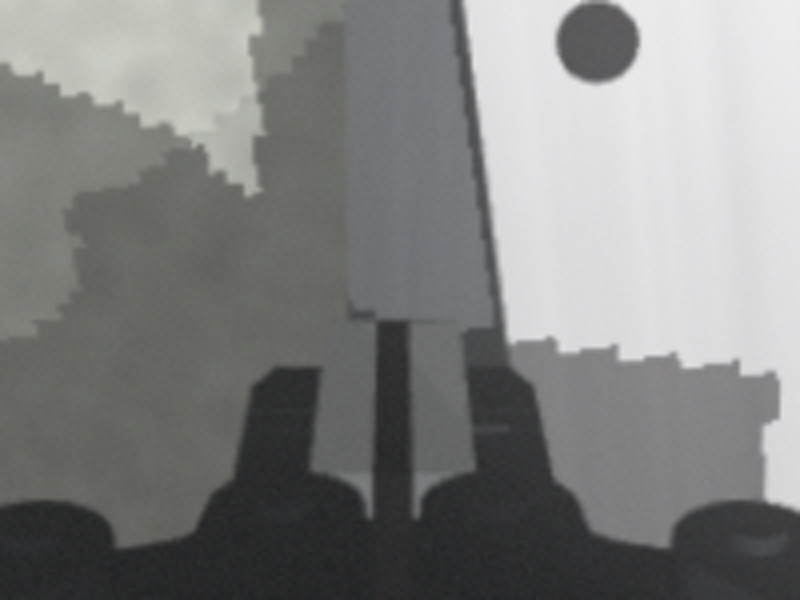

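Contact registers at 7.7 N with TCP z ≈ 30 mm, so the real tips end about 20 mm behind the reported TCP. I'll raise 3 mm and push toward the fence.

```bash
python3 -m creep '[{"slide":[0,0,-2],"turn":[0,0,0],"gripper":0},{"slide":[0,0,-3],"turn":[0,0,0],"gripper":0},{"slide":[0,4,-3],"turn":[0,0,0],"gripper":0},{"slide":[0,8,-3],"turn":[0,0,0],"gripper":0},{"slide":[0,12,-3],"turn":[0,0,0],"gripper":0},{"slide":[0,16,-3],"turn":[0,0,0],"gripper":0},{"slide":[0,20,-3],"turn":[0,0,0],"gripper":0}]'
python3 -m creep '[{"slide":[0,4,0],"turn":[0,0,0],"gripper":0},{"slide":[0,7,0],"turn":[0,0,0],"gripper":0},{"slide":[0,10,0],"turn":[0,0,0],"gripper":0},{"slide":[0,13,0],"turn":[0,0,0],"gripper":0},{"slide":[0,16,0],"turn":[0,0,0],"gripper":0}]'
python3 - <<'E'
from h import *
k=cam("wrist"); im=eyes.capture("wrist"); cv2.imwrite("pics/w6.png",im[:,:,::-1])
for r in nets.regions_of("wrist","blank"): print(round(r["confidence"],2),r["box"],r["mask"].sum())
E
```

```text
t: 9.25
ee_pos: [0.5345, 0.0542, 0.0325]
orientation: [-2.394, -2.034, 0.0]
ft_force: [-3.7, 1.4, 1.6]
finger_gap: -0.0001
grasp_force: 1.7
t: 9.88
ee_pos: [0.5503, 0.0517, 0.0326]
orientation: [2.394, 2.034, 0.0]
ft_force: [-3.7, 0.4, 1.2]
finger_gap: -0.0003
grasp_force: 1.8
0.95 [614.0, 0.7, 637.3, 67.6] 1271
0.76 [0.3, 126.5, 114.4, 288.4] 12729
0.64 [214.3, 0.0, 585.6, 396.2] 90972
0.59 [333.8, 178.6, 523.8, 395.9] 27593
0.56 [55.3, 394.5, 76.0, 458.5] 287
```

View pics/w6.png

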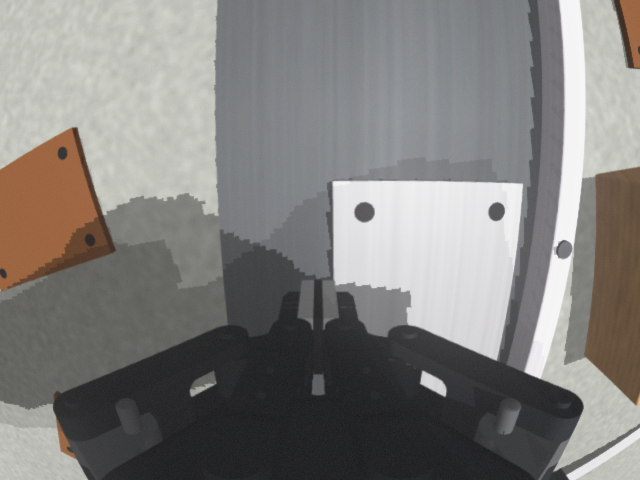

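The blank now lies square to the tool at (332–522, 182+), pushed at ~4 N, with a small gap left to the fence foot at ~(532,182). I'll go on by force.

```bash
for i in 1 2; do :; done; python3 -m creep '[{"slide":[0,2,0],"turn":[0,0,0],"gripper":0},{"slide":[0,4,0],"turn":[0,0,0],"gripper":0}]' | grep -E "ee_pos|ft"
python3 -m creep '[{"slide":[0,2,0],"turn":[0,0,0],"gripper":0},{"slide":[0,3,0],"turn":[0,0,0],"gripper":0}]' | grep -E "ee_pos|ft"
python3 - <<'E'
from h import *
k=cam("wrist"); l=np.array([.576,.0115,-.16])
for p,z in(((522,184),.056),((332,182),.056),((333,260),.056),((566,60),.068),((556,240),.068),((525,370),.068)):
    w=unproj(k,p,z); print(p,w.round(4),rel(np.r_[w[:2],0],l)[:2].round(4))
E
```

```text
ee_pos: [0.554, 0.051, 0.0326]
ft_force: [-4.0, 0.4, 2.7]
ee_pos: [0.557, 0.0505, 0.0326]
ft_force: [-5.2, 0.7, 3.9]
(522, 184) [0.6514 0.0883 0.056 ] [0.0622 0.0879]
(332, 182) [0.5719 0.0998 0.056 ] [-0.0181  0.0865]
(333, 260) [0.5676 0.0692 0.056 ] [-0.0175  0.0556]
(566, 60) [0.6733 0.1388 0.068 ] [0.0758 0.1412]
(556, 240) [0.6611 0.0654 0.068 ] [0.0755 0.0667]
(525, 370) [0.6497 0.0027 0.068 ] [0.0742 0.0031]
```

```bash
python3 -m creep '[{"slide":[0,1.5,0],"turn":[0,0,0],"gripper":0},{"slide":[0,3,0],"turn":[0,0,0],"gripper":0}]' | grep -E "ee_pos|ft"
python3 -m creep '[{"slide":[0,1,0],"turn":[0,0,0],"gripper":0},{"slide":[0,2,0],"turn":[0,0,0],"gripper":0}]' | grep -E "ee_pos|ft"
```

```text
ee_pos: [0.56, 0.05, 0.0326]
ft_force: [-3.3, 0.7, 2.6]
ee_pos: [0.5609, 0.0498, 0.0325]
ft_force: [-12.9, 2.9, 10.0]
```

```bash
python3 -m creep '[{"slide":[0,1,0],"turn":[0,0,0],"gripper":0},{"slide":[0,1.5,0],"turn":[0,0,0],"gripper":0}]' | grep -E "ee_pos|ft"
```

```text
ee_pos: [0.5611, 0.0497, 0.0323]
ft_force: [-19.0, 2.9, 15.1]
```

The force jumped to 19 N at the fence, so it's seated. I'll retreat, rise, go over to the blank's left end and check the fit there.

```bash
python3 -m creep '[{"slide":[0,-5,0],"turn":[0,0,0],"gripper":0},{"slide":[0,-14,0],"turn":[0,0,0],"gripper":0},{"slide":[0,-14,-30],"turn":[0,0,0],"gripper":0},{"slide":[30,-5,-50],"turn":[0,0,0],"gripper":0},{"slide":[60,20,-50],"turn":[0,0,0],"gripper":0},{"slide":[85,45,-50],"turn":[0,0,0],"gripper":0},{"slide":[85,45,-50],"turn":[0,0,0],"gripper":0},{"slide":[85,45,-50],"turn":[0,0,0],"gripper":0}]'
python3 - <<'E'
from h import *
K={c:cam(c) for c in("scene","side")}
for c in K: eyes.capture(c)
s=telemetry.get_state()
for c,p in(("scene",(315,262)),("side",(337,227))):
    for r in nets.regions_of(c,"blank"):
        bb=r["box"]; 
        if abs((bb[0]+bb[2])/2-p[0])<40 and abs((bb[1]+bb[3])/2-p[1])<40:
            b,f=fit(BLANK,[.605,.04,-.155],[(K[c],r["mask"])]); print(c,round(r["confidence"],2),bb,b.round(4),round(f,3)); e=place(np.array([[0,.06,0]]),b)[0,:2]; d=s["ee_pos"][:2]-e; cs,sn=np.cos(-.16),np.sin(-.16); print("tcp minus left end, along ledge x,y",(cs*d[0]+sn*d[1]).round(4),(-sn*d[0]+cs*d[1]).round(4),"ledge-rel",rel(b,np.array([.578,.0115,-.16])).round(4))
    for r in nets.regions_of(c,"ledge")[:1]:
        l,f=fit(LEDGE,[.577,.012,-.16],[(K[c],r["mask"])]);print("ledge",l.round(4),round(f,3))
E
```

```text
t: 12.22
ee_pos: [0.621, 0.1256, 0.0823]
orientation: [2.394, 2.034, -0.001]
ft_force: [-0.6, -0.9, -0.0]
finger_gap: -0.0004
grasp_force: 0.0
scene 0.77 [289.2, 237.9, 325.1, 290.9] [ 0.6007  0.0282 -0.1141] 0.348
tcp minus left end, along ledge x,y 0.0073 0.0392 ledge-rel [0.0198 0.0201 0.0459]
ledge [ 0.575   0.012  -0.1717] 0.058
side 0.6 [324.9, 210.4, 362.2, 240.3] [ 0.6055  0.0321 -0.1879] 0.041
tcp minus left end, along ledge x,y -0.0012 0.0345 ledge-rel [ 0.0239  0.0247 -0.0279]
ledge [ 0.5841  0.0349 -0.1673] 0.037
```

The left end is ~34 mm from the TCP and centred on it to about 1 mm. I'll descend and push along the ledge.

```bash
python3 -m creep '[{"slide":[0,0,25],"turn":[0,0,0],"gripper":0},{"slide":[0,0,45],"turn":[0,0,0],"gripper":0},{"slide":[0,0,49.5],"turn":[0,0,0],"gripper":0},{"slide":[0,0,49.5],"turn":[0,0,0],"gripper":0}]' | grep -E "t:|ee_pos|ft"
python3 -m creep '[{"slide":[-8,0,0],"turn":[0,0,0],"gripper":0},{"slide":[-14,0,0],"turn":[0,0,0],"gripper":0},{"slide":[-19,0,0],"turn":[0,0,0],"gripper":0},{"slide":[-24,0,0],"turn":[0,0,0],"gripper":0},{"slide":[-30,0,0],"turn":[0,0,0],"gripper":0},{"slide":[-38,0,0],"turn":[0,0,0],"gripper":0},{"slide":[-46,0,0],"turn":[0,0,0],"gripper":0}]'
```

```text
t: 13.02
ee_pos: [0.6216, 0.1261, 0.0331]
ft_force: [0.4, 0.6, 0.3]
t: 13.9
ee_pos: [0.6141, 0.0804, 0.0332]
orientation: [-2.394, -2.034, -0.0]
ft_force: [-0.1, 3.6, 2.3]
finger_gap: -0.0
grasp_force: 2.0
```

Pushing at 3.6 N with no fence jam; continuing.

```bash
python3 -m creep '[{"slide":[-8,0,0],"turn":[0,0,0],"gripper":0},{"slide":[-17,0,0],"turn":[0,0,0],"gripper":0},{"slide":[-26,0,0],"turn":[0,0,0],"gripper":0},{"slide":[-35,0,0],"turn":[0,0,0],"gripper":0},{"slide":[-44,0,0],"turn":[0,0,0],"gripper":0},{"slide":[-53,0,0],"turn":[0,0,0],"gripper":0},{"slide":[-62,0,0],"turn":[0,0,0],"gripper":0},{"slide":[-71,0,0],"turn":[0,0,0],"gripper":0},{"slide":[-80,0,0],"turn":[0,0,0],"gripper":0},{"slide":[-89,0,0],"turn":[0,0,0],"gripper":0},{"slide":[-98,0,0],"turn":[0,0,0],"gripper":0},{"slide":[-105,0,0],"turn":[0,0,0],"gripper":0}]'
python3 - <<'E'
from h import *
K={c:cam(c) for c in("scene","side")}
for c in K: eyes.capture(c)
s=telemetry.get_state(); l=np.array([.577,.012,-.163])
print("tcp rel",rel(np.r_[s["ee_pos"][:2],0],l).round(4))
for c in K:
    for r in nets.regions_of(c,"blank"):
        bb=r["box"]; q=proj(K[c],np.array([[.58,-.10,.053]]))[0]
        if abs((bb[0]+bb[2])/2-q[0])<40 and abs((bb[1]+bb[3])/2-q[1])<40:
            b,f=fit(BLANK,[.58,-.10,-.16],[(K[c],r["mask"])]); print(c,round(r["confidence"],2),b.round(4),round(f,3),"ledge-rel",rel(b,l).round(4))
    for r in nets.regions_of(c,"ledge")[:1]:
        L,f=fit(LEDGE,[.577,.012,-.16],[(K[c],r["mask"])]);print("ledge",L.round(4),round(f,3))
E
```

```text
t: 15.4
ee_pos: [0.5969, -0.0236, 0.0331]
orientation: [-2.394, -2.034, 0.0]
ft_force: [0.1, 5.1, 2.8]
finger_gap: -0.0002
grasp_force: 2.8
tcp rel [ 0.0255 -0.0325  0.163 ]
scene 0.75 [ 0.5876 -0.0961 -0.1585] 0.544 ledge-rel [ 0.028  -0.105   0.0045]
ledge [ 0.5745  0.0111 -0.164 ] 0.114
side 0.64 [ 0.5404 -0.1759  0.3999] 0.766 ledge-rel [-0.0056 -0.1914  0.5629]
side 0.63 [ 0.5853 -0.0925 -0.164 ] 0.024 ledge-rel [ 0.0252 -0.1017 -0.001 ]
ledge [ 0.5839  0.0373 -0.1626] 0.134
```

The blank is at ledge y ≈ −103 mm, aligned, with a finger-to-centre offset of ~70 mm. Another 80 mm, then a measurement of the overhang.

```bash
python3 -m creep '[{"slide":[-7,0,0],"turn":[0,0,0],"gripper":0},{"slide":[-15,0,0],"turn":[0,0,0],"gripper":0},{"slide":[-23,0,0],"turn":[0,0,0],"gripper":0},{"slide":[-31,0,0],"turn":[0,0,0],"gripper":0},{"slide":[-39,0,0],"turn":[0,0,0],"gripper":0},{"slide":[-47,0,0],"turn":[0,0,0],"gripper":0},{"slide":[-55,0,0],"turn":[0,0,0],"gripper":0},{"slide":[-63,0,0],"turn":[0,0,0],"gripper":0},{"slide":[-70,0,0],"turn":[0,0,0],"gripper":0},{"slide":[-76,0,0],"turn":[0,0,0],"gripper":0},{"slide":[-80,0,0],"turn":[0,0,0],"gripper":0}]'
python3 - <<'E'
from h import *
K={c:cam(c) for c in("scene","side")}
l=np.array([.577,.012,-.163]); s=telemetry.get_state(); print("tcp rel",rel(np.r_[s["ee_pos"][:2],0],l).round(4))
g=cv2.cvtColor(eyes.capture("side"),cv2.COLOR_RGB2GRAY).astype(int)
for r in nets.regions_of("side","blank"):
    b,f=fit(BLANK,[.574,-.17,-.16],[(K["side"],r["mask"])])
    if f<.2: print(round(r["confidence"],2),b.round(4),round(f,3),"rel",rel(b,l).round(4))
# ledge's end upper edge near the near corner: brightness along lines in ledge y, with step positions
for x in(-.06,-.045,-.03):
    Y=np.arange(-.26,-.18,.002); P=place(np.c_[np.full(len(Y),x),Y,np.full(len(Y),.05)],l); q=proj(K["side"],P).round().astype(int); print(x,g[q[:,1],q[:,0]].tolist())
E
```

```text
t: 17.08
ee_pos: [0.5841, -0.1022, 0.0331]
orientation: [-2.394, -2.034, 0.0]
ft_force: [0.1, 4.2, 0.3]
finger_gap: 0.0001
grasp_force: 1.8
tcp rel [ 0.0255 -0.1116  0.163 ]
0.74 [ 0.5726 -0.169  -0.1699] 0.021 rel [ 0.025  -0.1793 -0.0069]
-0.06 [63, 67, 67, 67, 69, 72, 72, 73, 75, 75, 74, 75, 75, 76, 74, 74, 69, 52, 52, 38, 53, 53, 75, 83, 83, 89, 83, 83, 80, 56, 56, 39, 39, 34, 34, 34, 32, 33, 33, 34, 34]
-0.045 [70, 70, 69, 69, 67, 77, 77, 75, 76, 79, 79, 74, 77, 77, 71, 70, 70, 59, 44, 44, 43, 70, 70, 88, 89, 89, 87, 87, 93, 85, 85, 56, 40, 40, 42, 32, 37, 34, 34, 34, 34]
-0.03 [66, 66, 67, 71, 71, 71, 75, 75, 76, 77, 77, 77, 76, 76, 71, 70, 70, 61, 47, 47, 43, 63, 63, 81, 86, 89, 89, 88, 88, 87, 73, 73, 61, 61, 41, 38, 38, 34, 38, 38, 38]
```

The ledge end matches the model to ~2 mm. The blank centre is at −180 mm, so 20 mm remains.

```bash
python3 -m creep '[{"slide":[-5,0,0],"turn":[0,0,0],"gripper":0},{"slide":[-10,0,0],"turn":[0,0,0],"gripper":0},{"slide":[-14,0,0],"turn":[0,0,0],"gripper":0},{"slide":[-17,0,0],"turn":[0,0,0],"gripper":0},{"slide":[-19,0,0],"turn":[0,0,0],"gripper":0},{"slide":[-19,0,0],"turn":[0,0,0],"gripper":0},{"slide":[-10,0,0],"turn":[0,0,0],"gripper":0},{"slide":[5,0,0],"turn":[0,0,0],"gripper":0},{"slide":[5,0,-40],"turn":[0,0,0],"gripper":0},{"slide":[5,-40,-90],"turn":[0,0,0],"gripper":0},{"slide":[5,-90,-120],"turn":[0,0,0],"gripper":0},{"slide":[5,-120,-120],"turn":[0,0,0],"gripper":0}]'
python3 - <<'E'
from h import *
K={c:cam(c) for c in("scene","side","wrist")}
l=np.array([.577,.012,-.163])
for c in K:
    eyes.capture(c)
    for r in nets.regions_of(c,"blank"):
        b,f=fit(BLANK,[.57,-.19,-.16],[(K[c],r["mask"])])
        if f<.2: print(c,round(r["confidence"],2),b.round(4),round(f,3),"rel",rel(b,l).round(4))
    for r in nets.regions_of(c,"ledge")[:1]:
        L,f=fit(LEDGE,[.577,.012,-.16],[(K[c],r["mask"])]);print(c,"ledge",L.round(4),round(f,3))
E
```

```text
t: 18.68
ee_pos: [0.4659, -0.0765, 0.1552]
orientation: [2.392, 2.033, 0.004]
ft_force: [0.7, -0.7, -1.2]
finger_gap: 0.0001
grasp_force: 0.0
scene 0.98 [ 0.5649 -0.1934 -0.1216] 0.036 rel [ 0.0214 -0.2047  0.0414]
scene ledge [ 0.5713  0.0106 -0.1507] 0.048
side 0.6 [ 0.5688 -0.1885 -0.1602] 0.024 rel [ 0.0245 -0.1992  0.0028]
side ledge [ 0.5851  0.0401 -0.1597] 0.073
wrist 0.73 [ 0.5721 -0.1892 -0.1319] 0.153 rel [ 0.0278 -0.1994  0.0311]
wrist ledge [ 0.6029  0.0259 -0.2326] 0.12
```

The overhang is right at centre y ≈ −200 mm. The angle estimates scatter between 0 and 0.04, so I'll reseat it with one more push against the fence.

```bash
python3 -m creep '[{"slide":[-30,0,0],"turn":[0,0,0],"gripper":0},{"slide":[-60,0,20],"turn":[0,0,0],"gripper":0},{"slide":[-84,0,50],"turn":[0,0,0],"gripper":0},{"slide":[-84,0,80],"turn":[0,0,0],"gripper":0},{"slide":[-84,0,105],"turn":[0,0,0],"gripper":0},{"slide":[-84,0,120],"turn":[0,0,0],"gripper":0},{"slide":[-84,0,120],"turn":[0,0,0],"gripper":0},{"slide":[-84,0,120],"turn":[0,0,0],"gripper":0}]'
```

```text
t: 20.12
ee_pos: [0.4535, -0.1605, 0.0337]
orientation: [2.394, 2.034, 0.001]
ft_force: [-0.1, -0.7, 0.3]
finger_gap: 0.0
grasp_force: 0.0
```

```bash
python3 -m creep '[{"slide":[0,10,0.7],"turn":[0,0,0],"gripper":0},{"slide":[0,22,0.7],"turn":[0,0,0],"gripper":0},{"slide":[0,34,0.7],"turn":[0,0,0],"gripper":0},{"slide":[0,46,0.7],"turn":[0,0,0],"gripper":0},{"slide":[0,55,0.7],"turn":[0,0,0],"gripper":0},{"slide":[0,61,0.7],"turn":[0,0,0],"gripper":0},{"slide":[0,65,0.7],"turn":[0,0,0],"gripper":0},{"slide":[0,66,0.7],"turn":[0,0,0],"gripper":0}]' | grep -E "t:|ee_pos|ft"
python3 -m creep '[{"slide":[0,1,0],"turn":[0,0,0],"gripper":0},{"slide":[0,2,0],"turn":[0,0,0],"gripper":0}]' | grep -E "ee_pos|ft"
```

```text
t: 21.12
ee_pos: [0.5182, -0.1711, 0.0323]
ft_force: [-0.3, 0.1, -0.9]
ee_pos: [0.52, -0.1715, 0.0324]
ft_force: [0.5, 0.4, 0.2]
```

```bash
python3 -m creep '[{"slide":[0,1,0],"turn":[0,0,0],"gripper":0},{"slide":[0,2,0],"turn":[0,0,0],"gripper":0}]' | grep -E "ee_pos|ft"
```

```text
ee_pos: [0.5221, -0.1718, 0.0324]
ft_force: [-0.5, 0.5, -0.8]
```

```bash
python3 -m creep '[{"slide":[0,1,0],"turn":[0,0,0],"gripper":0},{"slide":[0,2,0],"turn":[0,0,0],"gripper":0}]' | grep -E "ee_pos|ft"
python3 -m creep '[{"slide":[0,1,0],"turn":[0,0,0],"gripper":0},{"slide":[0,1.5,0],"turn":[0,0,0],"gripper":0}]' | grep -E "ee_pos|ft"
```

```text
ee_pos: [0.5241, -0.1721, 0.0324]
ft_force: [-0.0, -0.2, 0.0]
ee_pos: [0.5244, -0.1721, 0.0322]
ft_force: [-8.3, 1.4, 6.2]
```

```bash
python3 -m creep '[{"slide":[0,0.5,0],"turn":[0,0,0],"gripper":0},{"slide":[0,1,0],"turn":[0,0,0],"gripper":0}]' | grep -E "ee_pos|ft"
```

```text
ee_pos: [0.5246, -0.1722, 0.0322]
ft_force: [-12.2, 2.4, 10.8]
```

The force rose immediately at the same ledge x (−21.8 mm) as the first seating, so the blank is flush. Now I'll retreat and check.

```bash
python3 -m creep '[{"slide":[0,-5,0],"turn":[0,0,0],"gripper":0},{"slide":[0,-20,0],"turn":[0,0,0],"gripper":0},{"slide":[0,-40,-20],"turn":[0,0,0],"gripper":0},{"slide":[20,-55,-60],"turn":[0,0,0],"gripper":0},{"slide":[40,-60,-100],"turn":[0,0,0],"gripper":0},{"slide":[60,-60,-120],"turn":[0,0,0],"gripper":0},{"slide":[60,-60,-120],"turn":[0,0,0],"gripper":0}]'
python3 - <<'E'
from h import *
K={c:cam(c) for c in("scene","side")}
l=np.array([.577,.012,-.163])
for c in K:
    eyes.capture(c)
    for r in nets.regions_of(c,"blank"):
        b,f=fit(BLANK,[.57,-.19,-.16],[(K[c],r["mask"])])
        if f<.2: print(c,round(r["confidence"],2),b.round(4),round(f,3),"rel",rel(b,l).round(4))
E
```

```text
t: 23.25
ee_pos: [0.4782, -0.1025, 0.1538]
orientation: [2.391, 2.035, 0.004]
ft_force: [0.4, -0.6, 0.0]
finger_gap: -0.0
grasp_force: 0.0
scene 0.69 [ 0.5651 -0.1933 -0.1191] 0.035 rel [ 0.0216 -0.2045  0.0439]
side 0.87 [ 0.5688 -0.1882 -0.1616] 0.035 rel [ 0.0244 -0.1989  0.0014]
```

```bash
python3 -c "
from station import workorder; print(workorder.close_job())"
```

```text
the job is handed in; nothing more can be done
None
```

I handed the job in at about 23 s with the blank seated against the fence and about 40 mm past the open end (the two cameras gave 39 and 45 mm; 28–52 allowed); its angle read 0.001 rad from one camera and 0.044 from the other (limit 0.06), and the hand-in returned no verdict.

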